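# Tip two bookends back and reject the one without a boss

### The job

Two green cast bookends stand on the table, toes towards you. Tip both over onto their backs to see their undersides; then put the one that has no round brass boss in the recess under its foot into the wooden tray, lying flat on its back, and leave the sound one lying on its back on the table.

Things in the scene. Friction and masses are not known exactly. Their poses are not given: they have to be found in the camera images.
- bookend_sound_toe (a point): (mm) green L bookend 70 long (x) x 56 wide (y) x 110 high, 320 g: foot 12 thick, toe to robot; upright 12 thick at far end; web in inner corner 14 out. SOUND: brass boss d 20 in a recess under the foot, 24 to 62 from toe edge, 5 deep. Point: mid-width, 12 from toe edge, 6 above underside. Standing: x = toe to heel (upright's near face 46 along x from the point), z up.
- bookend_faulty_toe (a point): (mm) FAULTY: same bookend, same point and axes, but recess empty; alike until tipped. Pushed away from the robot near the top, it pivots on its heel, past about 25 degrees falls on its back: upright flat on the table, foot a standing plate 70 high, 12 thick, underside to the robot; the point is then 58 above the table, z points away from the robot along the upright, x down.
- tray: open tray of light wood for rejects, 180 (x) x 135 (y) mm on four short feet, its rim 38 mm and its inner floor 15 mm above the table, walls 5 mm thick, fixed to the table; origin under its centre at table height, x along its long side, roughly away from the robot, z up
Things that resemble listed ones, but are neither listed nor needed, are in the scene too. What is shaped like the part that bears bookend_sound_toe but white is not meant.

How it is judged:
On the way:
1. both bookends lie on their backs on the table, neither in the tray (angle between each of bookend_sound_toe, bookend_faulty_toe's own x axis and vertical above 2.9 rad and horizontal distance between each of bookend_sound_toe, bookend_faulty_toe and tray above 0.11 m and height (world z) of each of bookend_sound_toe, bookend_faulty_toe below 0.066 m), for 0.2 s.
At the end, for the whole second after the job is handed in: faulty bookend flat on its back (within 14 deg) on the tray floor, toe point inside the walls and under 82 mm above the table; sound one on its back (within 14 deg) on the table, toe point over 110 mm from the tray middle and under 66 mm high (angle between each of bookend_faulty_toe, bookend_sound_toe's own x axis and vertical above 2.9 rad and height (world z) of bookend_sound_toe below 0.066 m and horizontal distance between bookend_sound_toe and tray above 0.11 m and height (world z) of bookend_faulty_toe below 0.082 m and x of bookend_faulty_toe in the frame of tray between -0.085 and 0.085 m and y of bookend_faulty_toe in the frame of tray between -0.0625 and 0.0625 m); the robot touches nothing.
It also fails if it takes over 51 s, if anything falls off the work surface, if the arm or the gripper's body presses on something with over 40 N, if the wrist force passes 120 N, or if a joint passes its speed limit or range.

### The arm

A 6-joint arm with a two-finger parallel gripper is mounted at the origin on a cart in front of the work surface, level with it; the furniture and walls round the work are solid. World frame = base frame: x ahead of the robot, y to its left, z up, the work surface at z = 0. Lengths are in m, angles in rad, forces in N, time in s.
With the tool pointing down it reaches from about 0.35 to 0.85 m from the base axis. Payload 8.1 kg.
Tool frame: the origin (TCP) lies on the centre line of the jaws, within the pads' length; the fingertips stand 14 mm ahead of it and the grasp point (between the pads) lies 5 mm behind it; z points along the fingers, y is the direction in which the jaws open and shut (so a half turn about z gives the same grasp; the last joint's range is limited). The gripper opens to 93 mm and grips with 3 to 60 N. Pads are 15 mm wide; open, the fingers measure 128 mm over their backs; the gripper's body (75 mm by 188 mm) begins 65 mm behind the grasp point.
Start: joints at [-0.085, 0.13, 1.488, -0, 1.523, -0.085], TCP at [0.6, 0, 0.233] pointing down, gripper open.
Joint ranges: [-2.96, 2.96], [-0.89, 2.26], [0.02, 2.5], [-1.34, 4.48], [0, 2.73], [-2.66, 2.66]. Speed limits (rad/s): [2.39, 2.39, 2.79, 3.14, 3.14, 3.14].

### API

Orientations are given as a rotation vector (axis times angle).
In Python, from plant import robot gives the robot as it stands.
- The arm moves only by the tool jog_arm, never from a script. Its argument "steps" is a list of rows, each a list of 7 numbers: the closure, from 0 (fully open) to 1 (shut), then the shift along the tool's x, y, z in m, then the turn, a rotation vector about the tool's x, y, z in rad. In form: [[jaw, tx, ty, tz, rx, ry, rz], ...]. A call has 1 to 5 rows; each row is the pose to reach, as a shift and turn from the pose measured when the call began, along the tool's axes at that moment; what a row does not reach only later rows make up. A row lasts 1/8 s, in which the tool goes at most 62.5 mm and 10.7 degrees, less where a joint would pass 70% of its speed; a pose out of reach is approached as far as the arm can. A call with a gripper value outside its range is refused whole. The fingers move at their own pace and stop on an object; "force" is the grip in N (left out, the last holds). Time passes only in rows, so rows that repeat a pose let the fingers close. It gives the time, the measured TCP pose, the force and the opening at its end, in the units of the state.
- robot.read_state(): the state, without advancing time (a new reading comes with each control period).
- robot.read_camera(name): name is "scene" or "side" or "wrist"; returns a dict with "image" (400x640x3 uint8, red, green, blue), "mtx" (3x3 intrinsics, pixels), "extrinsics" (4x4, takes a point from camera to world coordinates); the wrist camera has in their place "tool_from_camera" (4x4, takes a point from camera to tool coordinates, whose origin is the TCP and whose axes are the flange's). Camera axes: x right, y down, z forward; pixel columns grow to the right and rows downward; lengths in m; the calibration is good to about 2 mm. A picture is of the moment at which its call begins: read the wrist's pose just before it. There is no depth.
- robot.close_job(): hands the job in, once; it reports no verdict.
The state is a dict: "t": time; "q": joint angles; "dq": joint speeds; "joint_torque": joint torques, N m; "tool_pos": TCP position; "orientation": TCP orientation; "force": force on the tool from outside, world axes, zero at the start; "wrist_torque": the same for the moment, N m; "opening": finger opening in m.
Only numpy, scipy, OpenCV 4.12 (cv2) and the standard library are available. Lean on these libraries where they do the work, as an engineer would, in place of code of your own. Each camera call takes 0.05 s, during which the arm holds its last target.

## Working session

There is one attempt and no reset: what is moved stays moved. The work goes in short steps, Python scripts to look and compute and a tool call to move; the robot and the scene stay as the last step left them, time stands still between calls to the robot, and variables do not carry over. Pictures are saved under pics/ and viewed, and the job is handed in when it is done.

Besides the shell and the picture viewer there is one more tool, called after ">>>" by a JSON object that holds its "api" and its "payload", one argument or row to a line. jog_arm: Moves the arm, as the interface text tells. Its arguments: {"type":"object","properties":{"steps":{"type":"array"},"force":{"type":"number"}},"required":["steps"]}

```bash
mkdir -p pics; ls; cat > h.py <<'E'
import numpy as np,cv2
from scipy.spatial.transform import Rotation as R
from plant import robot
def snap(n,f):
    s=robot.read_state(); c=robot.read_camera(n); cv2.imwrite('pics/'+f+'.png',c['image'][:,:,::-1])
    np.savez('pics/'+f+'.npz',img=c['image'],mtx=c['mtx'],ext=np.array(c.get('extrinsics',c.get('tool_from_camera'))),p=s['tool_pos'],o=s['orientation'],wrist=('tool_from_camera' in c))
    return s
def cam(f):
    d=np.load('pics/'+f+'.npz'); E=d['ext']
    if d['wrist']:
        T=np.eye(4);T[:3,:3]=R.from_rotvec(d['o']).as_matrix();T[:3,3]=d['p'];E=T@E
    return d['mtx'],E
def pt(f,u,v,z=0):
    K,E=cam(f); r=E[:3,:3]@np.linalg.inv(K)@[u,v,1]; o=E[:3,3]
    return o+r*(z-o[2])/r[2]
def proj(f,P):
    K,E=cam(f); p=np.linalg.inv(E)@np.append(P,1); q=K@p[:3]; return q[:2]/q[2]
def crop(f,x0,y0,x1,y1,k,out):
    im=cv2.imread('pics/'+f+'.png')[y0:y1,x0:x1]; cv2.imwrite('pics/'+out+'.png',cv2.resize(im,None,fx=k,fy=k,interpolation=cv2.INTER_CUBIC))
E
python3 - <<'E'
from h import *
for n in ['scene','side','wrist']: s=snap(n,n+'0')
print(s)
for n in ['scene','side']: print(cam(n+'0'))
E
```

```text
pics
{'t': 0.1, 'q': array([-8.53780421e-02,  1.31067686e-01,  1.48915793e+00, -4.34207739e-05,
        1.52303146e+00, -8.54395528e-02]), 'dq': array([-0.00068703,  0.00064094, -0.00181798, -0.00119851, -0.0001474 ,
       -0.00183098]), 'joint_torque': array([ 2.89806376e-03, -5.61339462e+01, -4.93095982e+01,  7.72326719e-02,
        2.89617141e-02, -2.83941080e-05]), 'tool_pos': array([5.99503222e-01, 6.22130742e-05, 2.31709908e-01]), 'orientation': array([-2.22049008e+00, -2.22063135e+00,  1.73568207e-03]), 'force': array([ 0.03569133,  0.07683334, -0.23947505]), 'wrist_torque': array([ 0.00433228, -0.02980063, -0.02527613]), 'opening': 0.09322887831735556}
(array([[467.29492048,   0.        , 329.91356583],
       [  0.        , 467.29492048, 203.37474559],
       [  0.        ,   0.        ,   1.        ]]), array([[-0.8389157 , -0.23461059,  0.49109909, -0.13086885],
       [-0.54411182,  0.34037381, -0.76686896,  1.00013344],
       [ 0.01275831, -0.91055123, -0.41319933,  0.5319469 ],
       [ 0.        ,  0.        ,  0.        ,  1.        ]]))
(array([[426.45246216,   0.        , 317.55719551],
       [  0.        , 426.45246216, 196.42976633],
       [  0.        ,   0.        ,   1.        ]]), array([[-0.88188621, -0.31643466,  0.34949366,  0.07612668],
       [-0.47131341,  0.61034447, -0.63666576,  0.75045112],
       [-0.01184841, -0.72618781, -0.68739427,  0.71326037],
       [ 0.        ,  0.        ,  0.        ,  1.        ]]))
```

View pics/scene0.png

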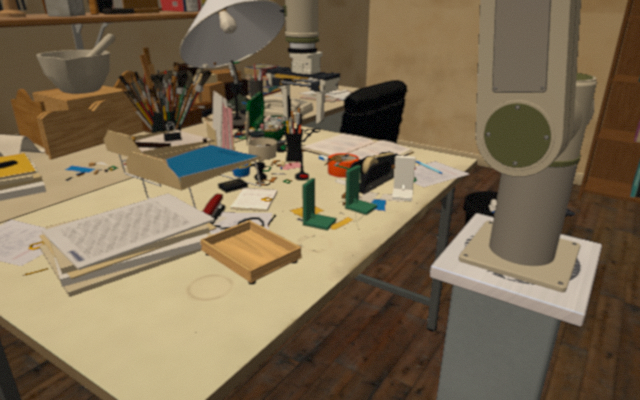

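View pics/side0.png

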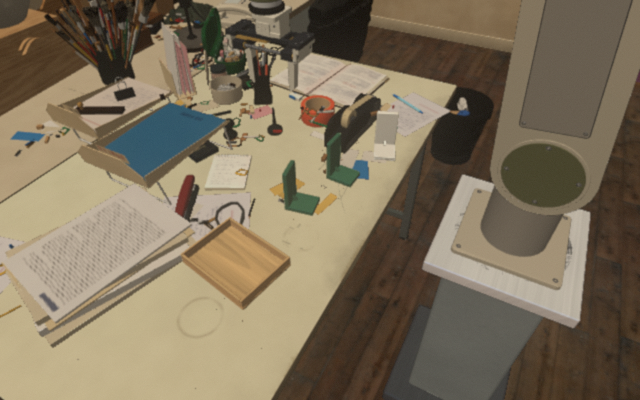

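View pics/wrist0.png

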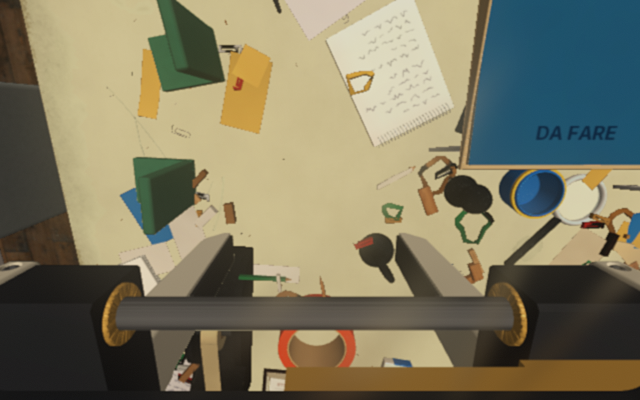

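Candidates for the bookends: green L's at side (300,190) and (341,162); a white lookalike at side (385,135); a green thing far back at side (212,35). I choose the two green L's and check them close up. The tray candidate is the light-wood box at side (236,262). The blue-lined letter tray at side (155,135) is not it.

```bash
python3 - <<'E'
from h import *
crop('side0',260,110,400,230,5,'c1')
crop('side0',170,205,300,315,5,'c2')
crop('wrist0',90,0,290,260,3,'c3')
crop('scene0',280,140,430,240,5,'c4')
E
```

```text
(no output)
```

View pics/c1.png

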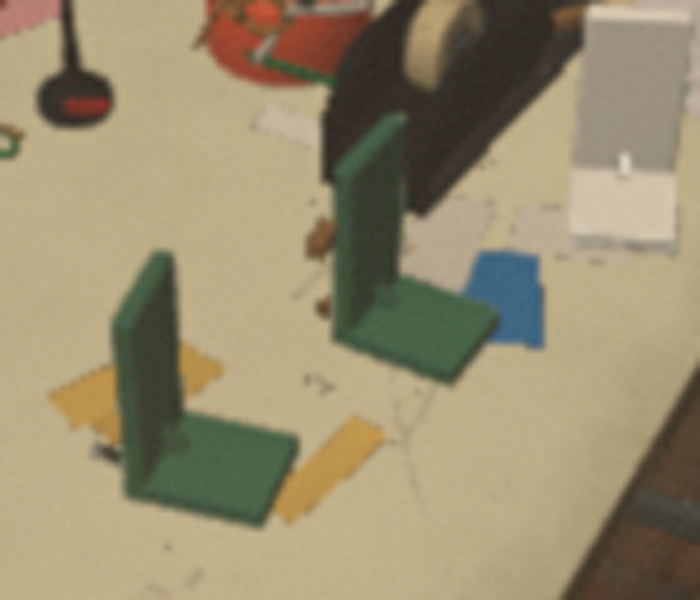

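View pics/c2.png

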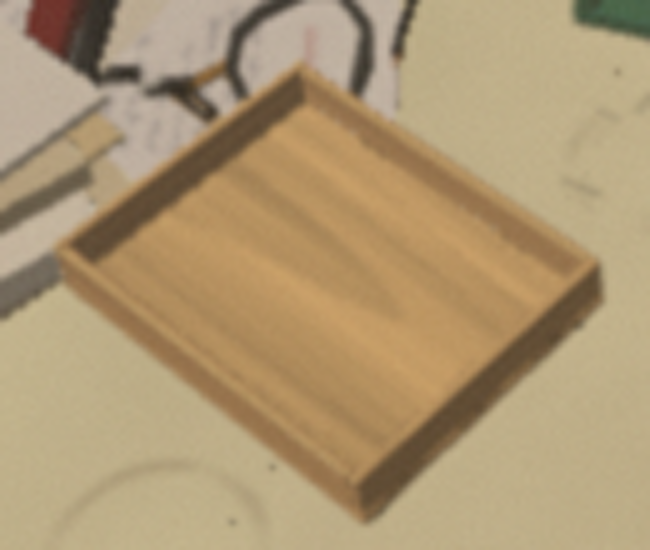

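View pics/c3.png

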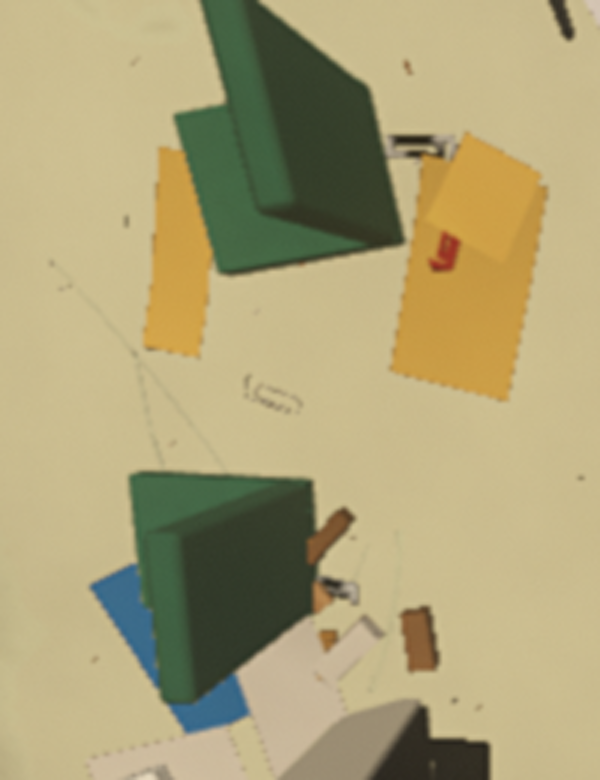

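View pics/c4.png

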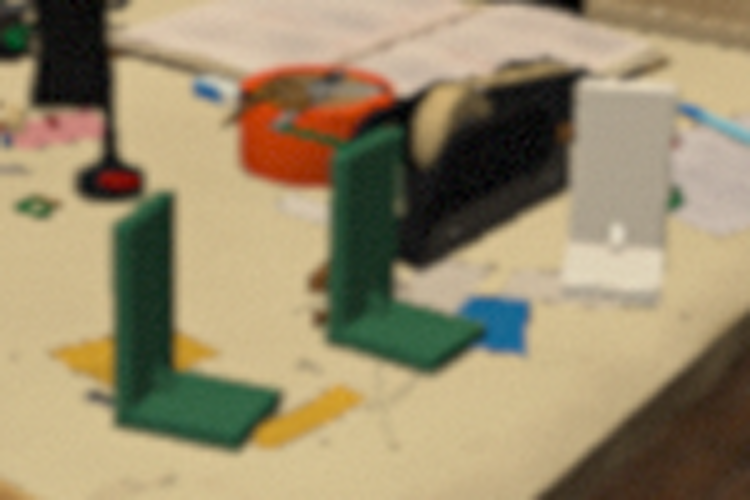

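```bash
python3 - <<'E'
from h import *
def s(x,y):return pt('side0',260+x/5,110+y/5)[:2].round(4)
def w(x,y,z=0):return pt('wrist0',90+x/3,y/3,z)[:2].round(4)
def c(x,y):return pt('scene0',280+x/5,140+y/5)[:2].round(4)
print('side A toe+y,heel+y',s(262,524),s(130,496)); print('B',s(450,382),s(335,342))
print('scene A',c(240,448),c(118,423),'B',c(432,370),c(330,340))
print('wrist A toe-y,heel-y',w(220,272),w(403,242),'toe+y top',w(178,115,.012)); print('B toe+y heel+y',w(132,475),w(312,482),'top edge far corner z=.11: -y far, near',w(195,702,.11),w(163,702,.11))
def t(x,y,z=.038):return pt('side0',170+x/5,205+y/5,z)[:2]
P=[t(303,63),t(602,265),t(360,488),t(60,245)]
print(np.round(P,4),np.mean(P,0))
E
```

```text
side A toe+y,heel+y [0.4201 0.1502] [0.4843 0.1628]
B [0.3841 0.0206] [0.4489 0.0199]
scene A [0.4206 0.1461] [0.4857 0.158 ] B [0.3855 0.0151] [0.4492 0.0136]
wrist A toe-y,heel-y [0.4238 0.0979] [0.4954 0.1087] toe+y top [0.4212 0.1506]
B toe+y heel+y [0.3774 0.0192] [0.4508 0.0163] top edge far corner z=.11: -y far, near [ 0.4494 -0.0356] [ 0.4394 -0.0357]
[[0.5571 0.2726]
 [0.3832 0.3081]
 [0.409  0.4376]
 [0.5833 0.4011]] [0.48317401 0.3548341 ]
```

```bash
python3 - <<'E'
from h import *
def s(x,y):return pt('side0',260+x/5,110+y/5)[:2].round(4)
print('dispenser base corners',s(325,180),s(415,215),'scene',pt('scene0',280+415/5,140+268/5)[:2])
print('clip/brown bits',s(322,240),s(325,305))
for P in [(.45,.016,0),(.56,.016,0),(.56,-.04,0),(.45,-.04,0),(.49,.11,0),(.60,.127,0),(.59,.182,0)]: print(P,proj('wrist0',P).round(),proj('side0',P).round())
E
```

```text
dispenser base corners [ 0.5165 -0.0995] [ 0.4583 -0.0938] scene [ 0.45972899 -0.09895147]
clip/brown bits [ 0.4933 -0.0512] [ 0.4669 -0.0038]
(0.45, 0.016, 0) [193. 161.] [327. 177.]
(0.56, 0.016, 0) [283. 161.] [290. 165.]
(0.56, -0.04, 0) [284. 205.] [301. 153.]
(0.45, -0.04, 0) [198. 205.] [337. 165.]
(0.49, 0.11, 0) [220.  80.] [295. 195.]
(0.6, 0.127, 0) [315.  63.] [254. 185.]
(0.59, 0.182, 0) [306.   9.] [244. 200.]
```

```bash
python3 - <<'E'
from h import *
im=cv2.imread('pics/side0.png')
for q in [[(.45,.016,0),(.56,.016,0),(.56,-.04,0),(.45,-.04,0)],[(.493,.108,0),(.602,.127,0),(.592,.182,0),(.484,.164,0)]]:
    cv2.polylines(im,[np.int32([proj('side0',p) for p in q])],True,(0,0,255),1)
cv2.imwrite('pics/side0m.png',im); crop('side0m',250,80,410,220,5,'c5')
E
```

```text
(no output)
```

View pics/c5.png

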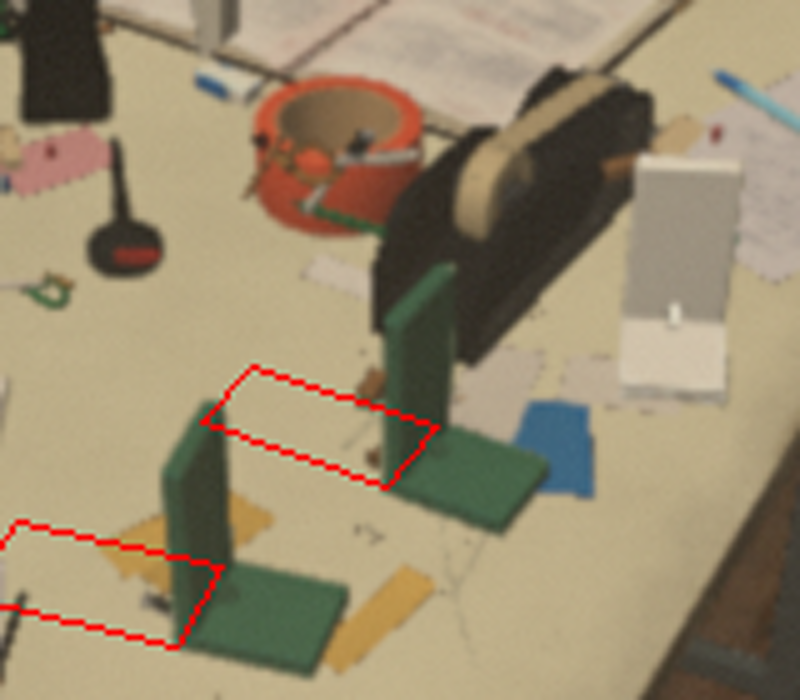

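>>> {"api": "jog_arm", "payload": {
  "steps": [
    [1, -0.005, -0.06, 0, 0, 0, 0],
    [1, -0.011, -0.12, 0, 0, 0, 0],
    [1, -0.011, -0.18, 0, 0, 0, 0],
    [1, -0.011, -0.196, 0.02, 0, 0, 0],
    [1, -0.011, -0.196, 0.07, 0, 0, 0]
  ],
  "force": 40
}}

```text
t: 0.78
tool_pos: [0.4047, -0.0113, 0.1641]
orientation: [2.218, 2.218, 0.005]
force: [0.1, -0.2, -0.6]
opening: 0.0477
```

>>> {"api": "jog_arm", "payload": {
  "steps": [
    [1, 0, 0, 0.03, 0, 0, 0],
    [1, 0, 0, 0.05, 0, 0, 0],
    [1, 0, 0, 0.066, 0, 0, 0],
    [1, 0, 0, 0.066, 0, 0, 0],
    [1, 0, 0, 0.066, 0, 0, 0]
  ]
}}

```text
t: 1.4
tool_pos: [0.4057, -0.0114, 0.0989]
orientation: [2.218, 2.217, 0.006]
force: [-0.1, -0.6, 0.3]
opening: 0.0008
```

```bash
python3 - <<'E'
from h import *
s=snap('side','side1');print(s['opening'],s['tool_pos'],s['force']);crop('side1',260,80,420,220,5,'c6')
E
```

```text
0.0008406160781589483 [ 0.40567459 -0.01142855  0.09887281] [-0.1138484  -0.58492973  0.27324716]
```

View pics/c6.png

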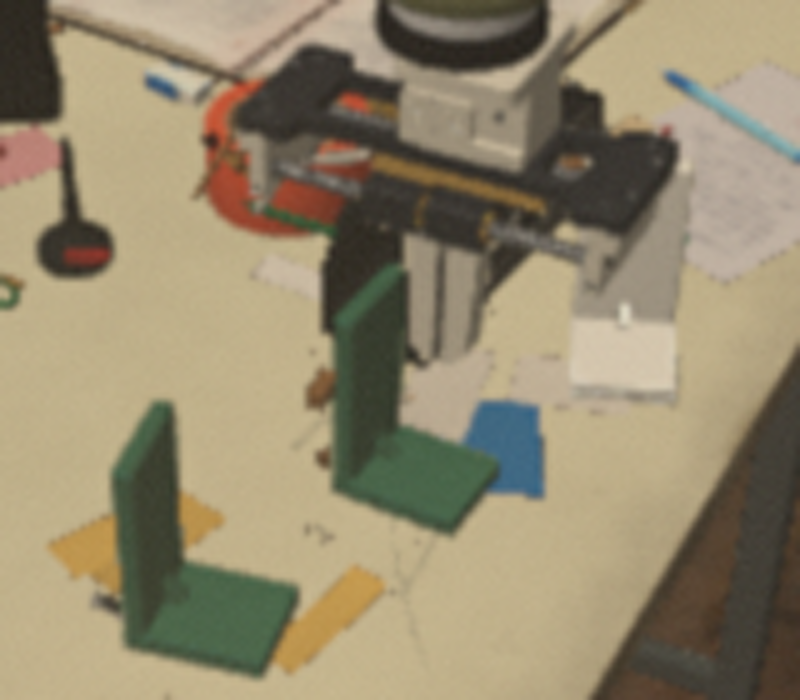

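Picture: the closed fingers (c6 440,300) are just on the near side of B's upright, so I push now.

>>> {"api": "jog_arm", "payload": {
  "steps": [
    [1, 0, 0.012, 0, 0, 0, 0],
    [1, 0, 0.024, 0, 0, 0, 0],
    [1, 0, 0.036, 0, 0, 0, 0],
    [1, 0, 0.048, 0, 0, 0, 0],
    [1, 0, 0.06, 0, 0, 0, 0]
  ]
}}

```text
t: 2.08
tool_pos: [0.4668, -0.0115, 0.0997]
orientation: [2.217, 2.217, 0.007]
force: [0.7, 1.0, -0.3]
opening: 0.0004
```

>>> {"api": "jog_arm", "payload": {
  "steps": [
    [1, 0, 0.012, 0, 0, 0, 0],
    [1, 0, 0.02, 0, 0, 0, 0],
    [1, 0, 0.02, 0, 0, 0, 0],
    [1, 0, 0.02, 0, 0, 0, 0]
  ]
}}

```text
t: 2.58
tool_pos: [0.4864, -0.0114, 0.0996]
orientation: [2.218, 2.217, 0.006]
force: [-0.1, 0.1, 0.8]
opening: 0.0006
```

```bash
python3 - <<'E'
from h import *
s=snap('side','side2');print(s['opening'],s['tool_pos'],s['force']);crop('side2',260,80,420,220,5,'c7')
E
```

```text
0.0006001590569872422 [ 0.48641726 -0.01144989  0.09962161] [-0.05743955  0.10589503  0.76230496]
```

View pics/c7.png

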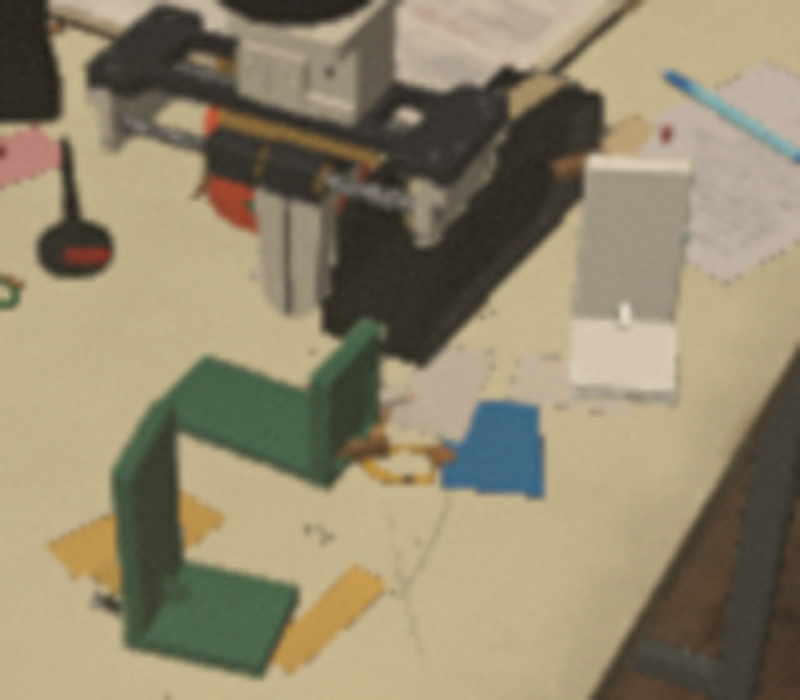

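B lies on its back (foot plate up at c7 345,400). On to A.

>>> {"api": "jog_arm", "payload": {
  "steps": [
    [1, 0, 0, -0.06, 0, 0, 0],
    [1, 0.01, 0, -0.11, 0, 0, 0],
    [1, 0.06, -0.03, -0.11, 0, 0, 0],
    [1, 0.11, -0.045, -0.11, 0, 0, 0],
    [1, 0.11, -0.045, -0.11, 0, 0, 0]
  ]
}}

```text
t: 3.25
tool_pos: [0.4395, 0.1013, 0.2095]
orientation: [2.213, 2.222, 0.008]
force: [0.2, -0.4, 0.0]
opening: 0.0007
```

```bash
python3 - <<'E'
from h import *
s=snap('wrist','w1');print(s['opening'],s['tool_pos'],s['force'])
im=cv2.imread('pics/w1.png')
for q in [[(.493,.108,0),(.602,.127,0),(.592,.182,0),(.484,.164,0)]]:
    cv2.polylines(im,[np.int32([proj('w1',p) for p in q])],True,(0,0,255),1)
cv2.imwrite('pics/w1m.png',im)
E
```

```text
0.0007308429403169087 [0.4394639  0.10132423 0.2094889 ] [ 0.17005488 -0.40697365  0.00945323]
```

View pics/w1m.png

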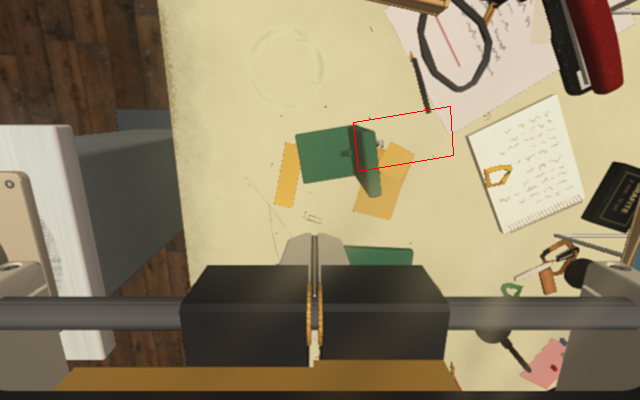

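>>> {"api": "jog_arm", "payload": {
  "steps": [
    [1, 0.028, 0.002, 0.02, 0, 0, 0],
    [1, 0.028, 0.002, 0.06, 0, 0, 0],
    [1, 0.028, 0.002, 0.1, 0, 0, 0],
    [1, 0.028, 0.002, 0.11, 0, 0, 0],
    [1, 0.028, 0.002, 0.11, 0, 0, 0]
  ]
}}

```text
t: 3.92
tool_pos: [0.4428, 0.1269, 0.0995]
orientation: [2.215, 2.22, 0.006]
force: [0.5, 0.8, 0.8]
opening: 0.0008
```

>>> {"api": "jog_arm", "payload": {
  "steps": [
    [1, 0.002, 0.012, 0, 0, 0, 0],
    [1, 0.004, 0.024, 0, 0, 0, 0],
    [1, 0.006, 0.036, 0, 0, 0, 0],
    [1, 0.008, 0.048, 0, 0, 0, 0],
    [1, 0.01, 0.06, 0, 0, 0, 0]
  ]
}}

```text
t: 4.55
tool_pos: [0.5037, 0.1372, 0.0998]
orientation: [2.215, 2.22, 0.005]
force: [-0.5, -0.8, -0.0]
opening: 0.0006
```

>>> {"api": "jog_arm", "payload": {
  "steps": [
    [1, 0.002, 0.012, 0, 0, 0, 0],
    [1, 0.003, 0.02, 0, 0, 0, 0],
    [1, 0.003, 0.02, 0, 0, 0, 0],
    [1, 0.003, 0.02, 0, 0, 0, 0]
  ]
}}

```text
t: 5.05
tool_pos: [0.5234, 0.1403, 0.0997]
orientation: [2.215, 2.22, 0.005]
force: [-0.7, 0.0, -0.7]
opening: 0.0002
```

```bash
python3 - <<'E'
from h import *
s=snap('side','side3');print(s['opening'],s['tool_pos'],s['force']);crop('side3',220,100,380,220,5,'c8')
E
```

```text
0.00024582924826164793 [0.52335214 0.14026009 0.09970521] [-0.71301307  0.01312658 -0.70250615]
```

View pics/c8.png

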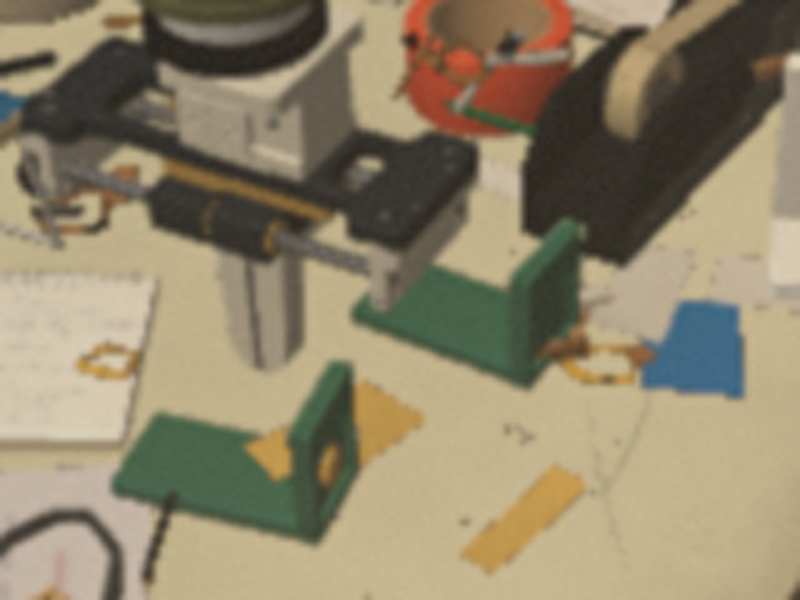

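>>> {"api": "jog_arm", "payload": {
  "steps": [
    [1, 0, 0, -0.06, 0, 0, 0],
    [1, 0, 0, -0.12, 0, 0, 0],
    [0.3, -0.04, -0.05, -0.14, 0, 0, 0],
    [0.3, -0.1, -0.1, -0.14, 0, 0, 0],
    [0.3, -0.15, -0.15, -0.14, 0, 0, 0]
  ]
}}

```text
t: 5.72
tool_pos: [0.3909, 0.0095, 0.2395]
orientation: [2.213, 2.22, 0.006]
force: [-0.1, -1.8, 0.3]
opening: 0.0254
```

```bash
python3 - <<'E'
from h import *
s=snap('side','side4');print(s['opening'],s['tool_pos'],s['force']);crop('side4',300,130,370,190,8,'c9')
s=snap('scene','scene4');crop('scene4',290,160,390,220,8,'c10')
snap('wrist','w4');print(np.load('pics/w4.npz')['ext'].round(3))
E
```

```text
0.025385759713951937 [0.39093499 0.00945302 0.23945108] [-0.14252685 -1.81017989  0.26934477]
[[-0.    -0.962 -0.274  0.076]
 [ 1.    -0.    -0.    -0.   ]
 [ 0.    -0.274  0.962 -0.153]
 [ 0.     0.     0.     1.   ]]
```

View pics/c9.png

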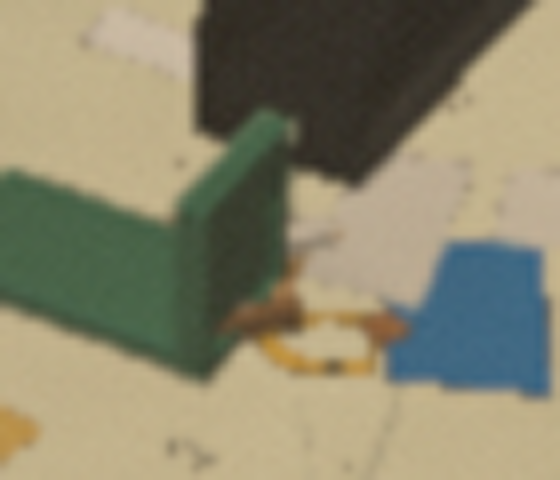

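View pics/w4.png

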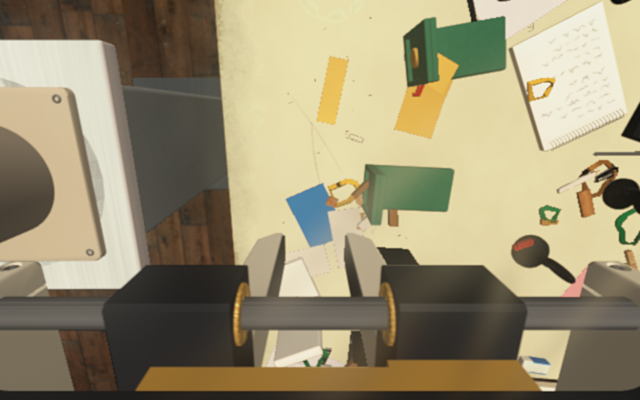

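```bash
python3 - <<'E'
from h import *
crop('w4',330,0,530,240,3,'c11')
E
```

```text
(no output)
```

View pics/c11.png

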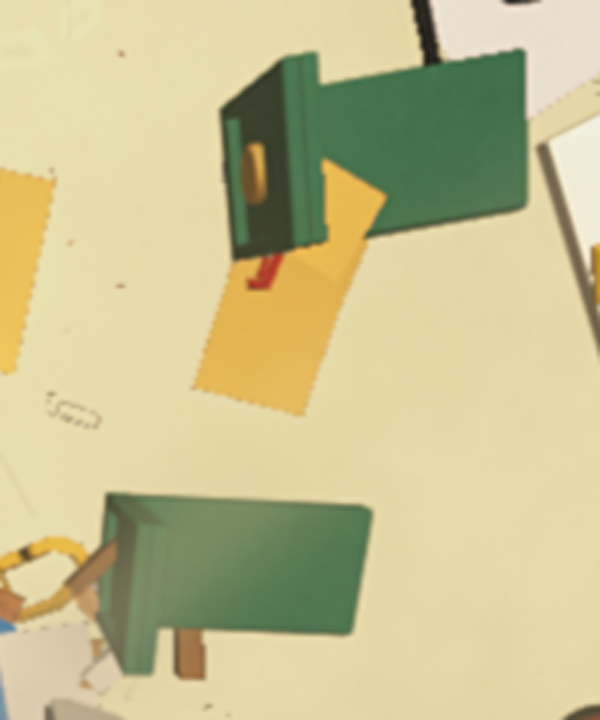

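View pics/c10.png

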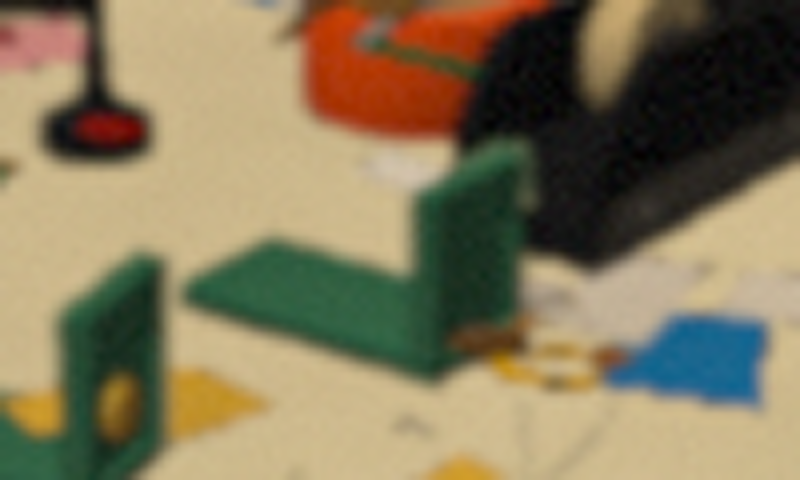

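```bash
python3 - <<'E'
from h import *
def w(x,y,z):return pt('w4',330+x/3,y/3,z).round(4)
print(w(107,494,0),'top -y under/inner',w(125,673,.07),w(155,675,.07),'top+y inner',w(165,525,.07),'far end',w(372,510,.012),w(352,634,.012))
crop('w4',350,150,420,235,8,'c12')
E
```

```text
[0.455  0.0167 0.    ] top -y under/inner [ 0.4524 -0.0369  0.07  ] [ 0.4634 -0.0377  0.07  ] top+y inner [0.4637 0.0179 0.07  ] far end [0.5618 0.0119 0.012 ] [ 0.5598 -0.0415  0.012 ]
```

View pics/c12.png

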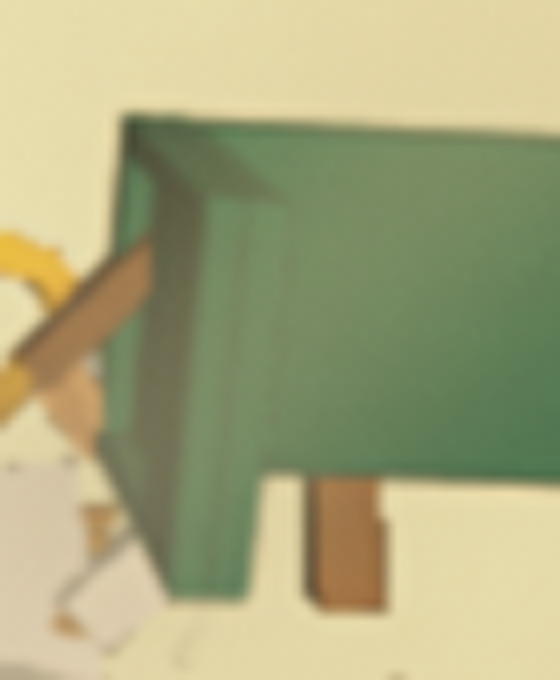

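A shows the brass boss (c11 255,172). B shows an empty recess ledge (c12 140,230), so B is the faulty one. I grasp B by its standing foot plate.

>>> {"api": "jog_arm", "payload": {
  "steps": [
    [0.3, -0.01, 0.035, 0, 0, 0, 0.03],
    [0.3, -0.0195, 0.067, 0.01, 0, 0, 0.03],
    [0.3, -0.0195, 0.067, 0.05, 0, 0, 0.03],
    [0.3, -0.0195, 0.067, 0.09, 0, 0, 0.03],
    [0.3, -0.0195, 0.067, 0.09, 0, 0, 0.03]
  ]
}}

```text
t: 6.5
tool_pos: [0.4564, -0.0097, 0.1464]
orientation: [2.254, 2.186, 0.0]
force: [-0.6, -0.5, 0.8]
opening: 0.0649
```

```bash
python3 - <<'E'
from h import *
s=snap('side','side5');print(s['opening'],s['tool_pos'],s['force']);crop('side5',260,80,400,190,5,'c13')
E
```

```text
0.06491250173961893 [ 0.45642095 -0.00971935  0.14641951] [-0.61960438 -0.52012492  0.82145138]
```

View pics/c13.png

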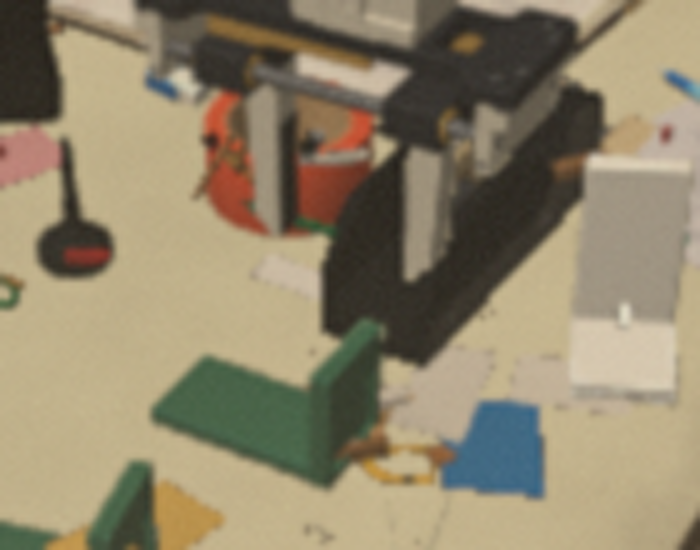

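The fingers (c13 270,160 and 425,215) straddle the plate above. Descend and close.

>>> {"api": "jog_arm", "payload": {
  "steps": [
    [0.3, 0, 0.001, 0.04, 0, 0, 0],
    [0.3, 0, 0.001, 0.075, 0, 0, 0],
    [0.3, 0, 0.001, 0.094, 0, 0, 0],
    [0.3, 0, 0.001, 0.094, 0, 0, 0],
    [1, 0, 0.001, 0.094, 0, 0, 0]
  ],
  "force": 40
}}

```text
t: 7.18
tool_pos: [0.4612, -0.0102, 0.0573]
orientation: [2.25, 2.183, 0.007]
force: [-0.1, 0.2, 0.7]
opening: 0.0593
```

>>> {"api": "jog_arm", "payload": {
  "steps": [
    [1, 0, 0, 0, 0, 0, 0],
    [1, 0, 0, 0, 0, 0, 0],
    [1, 0, 0, 0, 0, 0, 0],
    [1, 0, 0, 0, 0, 0, 0],
    [1, 0, 0, 0, 0, 0, 0]
  ]
}}

```text
t: 7.8
tool_pos: [0.4608, -0.0102, 0.0572]
orientation: [2.25, 2.183, 0.006]
force: [-0.6, 0.2, 0.3]
opening: 0.0115
```

```bash
python3 - <<'E'
from h import *
s=snap('side','side6');print(s['opening'],s['tool_pos'],s['force']);crop('side6',260,80,400,190,5,'c14')
E
```

```text
0.011495701313947221 [ 0.46076216 -0.01020394  0.05716462] [-0.62874166  0.24159865  0.31490585]
```

View pics/c14.png

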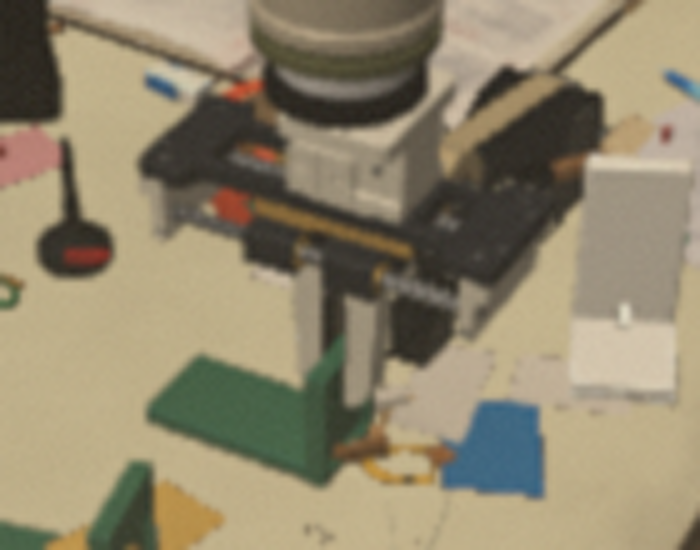

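>>> {"api": "jog_arm", "payload": {
  "steps": [
    [1, 0, 0, -0.015, 0, 0, 0],
    [1, 0, 0, -0.045, 0, 0, 0],
    [1, 0, 0, -0.08, 0, 0, 0],
    [1, 0, 0, -0.12, 0, 0, 0],
    [1, 0, 0, -0.12, 0, 0, 0]
  ]
}}

```text
t: 8.48
tool_pos: [0.4625, -0.0103, 0.1815]
orientation: [2.246, 2.179, 0.014]
force: [0.6, 0.3, -2.8]
opening: 0.0118
```

```bash
python3 - <<'E'
from h import *
s=snap('side','side7');print(s['opening'],s['tool_pos'],s['force'],s['wrist_torque']);crop('side7',240,60,400,190,5,'c15')
M=R.from_rotvec(s['orientation']).as_matrix();print(M.round(3))
print(M.T@(np.array([.435,.365,s['tool_pos'][2]])-s['tool_pos']))
E
```

```text
0.011802926470449648 [ 0.46249555 -0.01027825  0.18151603] [ 0.6124701   0.32639201 -2.81495714] [0.0122067  0.07157011 0.01556112]
[[ 0.03   0.999  0.015]
 [ 1.    -0.03  -0.003]
 [-0.002  0.015 -1.   ]]
[ 0.37427359 -0.03882052 -0.001422  ]
```

View pics/c15.png

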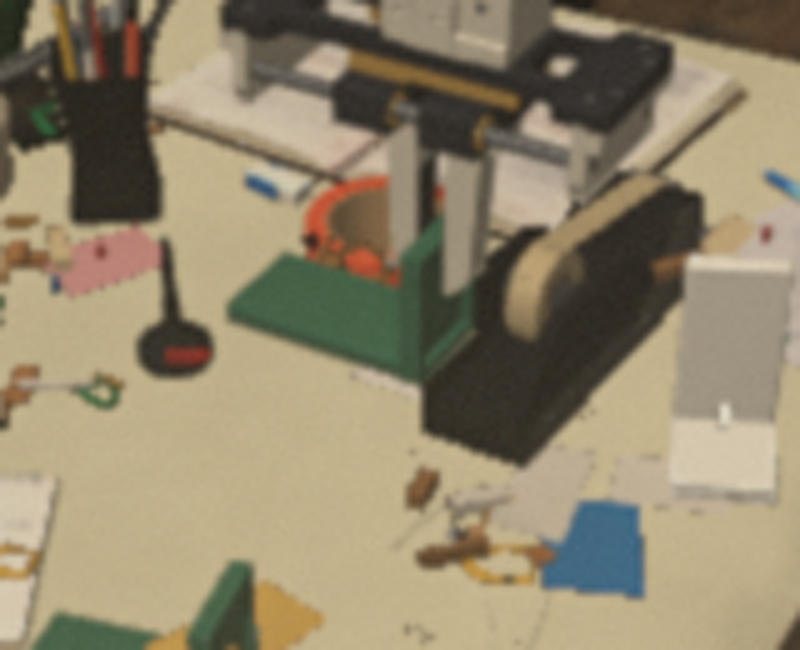

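>>> {"api": "jog_arm", "payload": {
  "steps": [
    [1, 0.03, -0.004, 0, 0, 0, 0.02],
    [1, 0.07, -0.008, 0, 0, 0, 0.04],
    [1, 0.115, -0.013, 0, 0, 0, 0.06],
    [1, 0.16, -0.018, 0, 0, 0, 0.08],
    [1, 0.2, -0.021, 0, 0, 0, 0.1]
  ]
}}

```text
t: 9.15
tool_pos: [0.4446, 0.1916, 0.1761]
orientation: [2.356, 2.067, 0.006]
force: [-0.1, 0.1, -2.9]
opening: 0.0119
```

```bash
python3 - <<'E'
from h import *
s=robot.read_state();print(s['opening'],s['tool_pos'],s['force'])
M=R.from_rotvec(s['orientation']).as_matrix();print(M.round(3))
print(M.T@(np.array([.435,.365,s['tool_pos'][2]])-s['tool_pos']))
E
```

```text
0.011946233325119326 [0.44457822 0.19159823 0.17606174] [-0.10767169  0.08729422 -2.93788628]
[[ 0.13   0.991  0.008]
 [ 0.991 -0.13  -0.003]
 [-0.002  0.008 -1.   ]]
[ 0.17067538 -0.03208503 -0.0006165 ]
```

>>> {"api": "jog_arm", "payload": {
  "steps": [
    [1, 0.045, -0.008, 0, 0, 0, 0.02],
    [1, 0.09, -0.016, 0, 0, 0, 0.04],
    [1, 0.135, -0.025, 0, 0, 0, 0.06],
    [1, 0.171, -0.032, 0, 0, 0, 0.07],
    [1, 0.171, -0.032, 0, 0, 0, 0.07]
  ]
}}

```text
t: 9.78
tool_pos: [0.4333, 0.3668, 0.1729]
orientation: [2.425, 1.987, 0.001]
force: [-0.3, 0.7, -3.2]
opening: 0.0119
```

```bash
python3 - <<'E'
from h import *
s=snap('side','side8');print(s['opening'],s['tool_pos'],s['force'])
M=R.from_rotvec(s['orientation']).as_matrix();print(M.round(3))
print(M.T@(np.array([.435,.365,.09])-s['tool_pos']))
crop('side8',150,150,310,310,4,'c16')
snap('wrist','w8')
E
```

```text
0.011890354467896214 [0.43334744 0.36679651 0.17287735] [-0.34912494  0.71737738 -3.22681528]
[[ 0.196  0.981  0.005]
 [ 0.981 -0.196 -0.005]
 [-0.004  0.005 -1.   ]]
[-0.00113708  0.00152542  0.08289146]
```

View pics/c16.png

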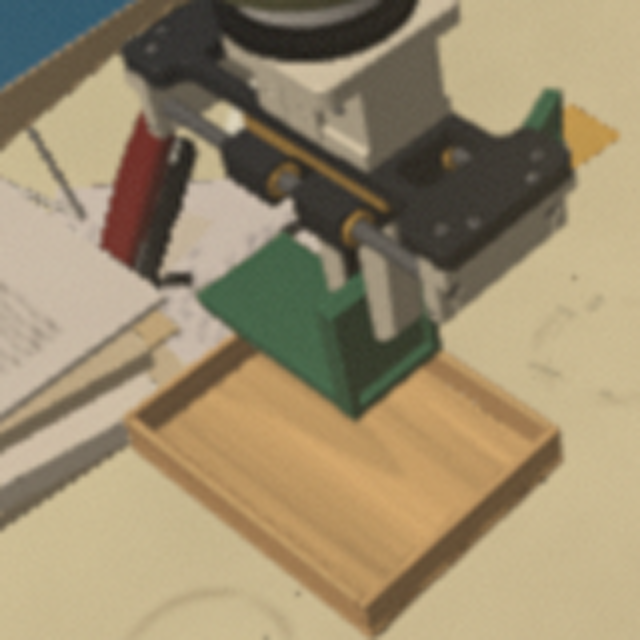

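View pics/w8.png

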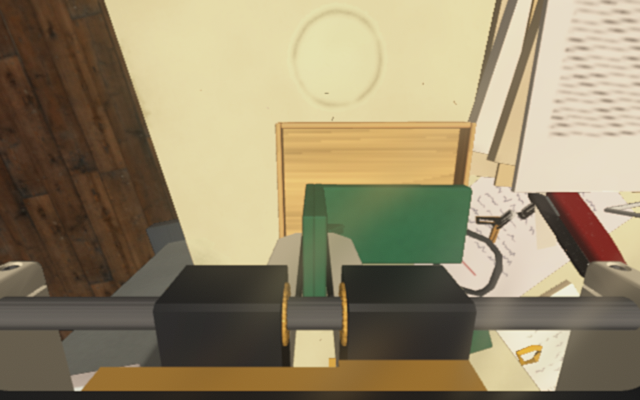

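The empty recess is clear (c16 385,350): no boss. Checking the tray position with the wrist view, then lowering.

```bash
python3 - <<'E'
from h import *
a=pt('w8',276,122,.038);b=pt('w8',474,122,.038);print(a,b)
c=np.cos(-.2),np.sin(-.2); ex=np.array(c);ey=np.array([-c[1],c[0]])
print((a+b)[:2]/2-ey*.0675)
# bookend far end in hand
print(pt('w8',470,187,.135),pt('w8',470,263,.135))
E
```

```text
[0.41362644 0.43605884 0.038     ] [0.58662885 0.40116337 0.038     ]
[0.48671747 0.35245661]
[0.53491296 0.37524988 0.135     ] [0.53165272 0.3222125  0.135     ]
```

>>> {"api": "jog_arm", "payload": {
  "steps": [
    [1, 0, 0, 0.03, 0, 0, 0],
    [1, 0, 0, 0.06, 0, 0, 0],
    [1, 0, 0, 0.085, 0, 0, 0],
    [1, 0, 0, 0.095, 0, 0, 0],
    [1, 0, 0, 0.095, 0, 0, 0]
  ]
}}

```text
t: 10.5
tool_pos: [0.4342, 0.363, 0.0777]
orientation: [2.427, 1.983, -0.002]
force: [-1.1, 0.9, -2.2]
opening: 0.0118
```

>>> {"api": "jog_arm", "payload": {
  "steps": [
    [1, 0, 0, 0.002, 0, 0, 0],
    [1, 0, 0, 0.004, 0, 0, 0],
    [1, 0, 0, 0.006, 0, 0, 0],
    [1, 0, 0, 0.006, 0, 0, 0]
  ]
}}

```text
t: 11.0
tool_pos: [0.4346, 0.3632, 0.0723]
orientation: [2.426, 1.983, -0.0]
force: [0.6, 0.4, -1.1]
opening: 0.0116
```

>>> {"api": "jog_arm", "payload": {
  "steps": [
    [1, 0, 0, 0.001, 0, 0, 0],
    [1, 0, 0, 0.001, 0, 0, 0]
  ]
}}

```text
t: 11.25
tool_pos: [0.4348, 0.3633, 0.0722]
orientation: [2.426, 1.983, 0.0]
force: [-2.9, -2.6, 7.6]
opening: 0.0118
```

```bash
python3 - <<'E'
from h import *
s=snap('side','side9');print(s['opening'],s['tool_pos'],s['force'])
crop('side9',150,150,310,310,4,'c17')
E
```

```text
0.011823393498529339 [0.43484724 0.36334252 0.07224585] [-2.86233677 -2.58759302  7.57955498]
```

View pics/c17.png

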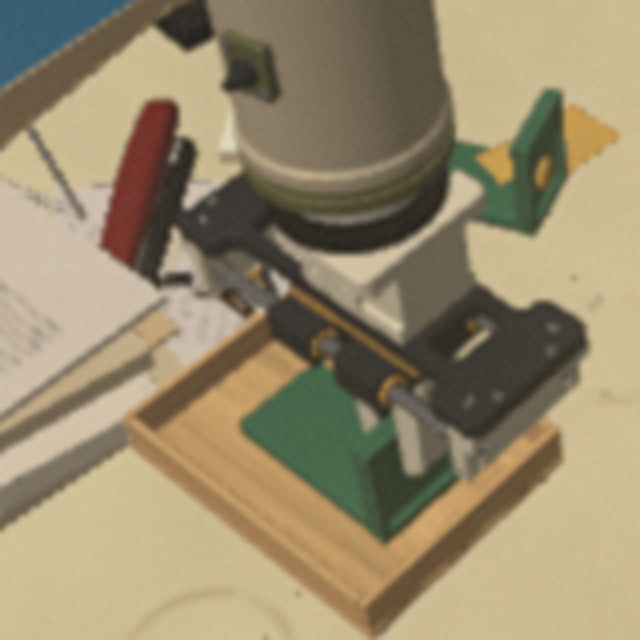

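It rests on the tray floor (contact 8 N). Release and retreat.

>>> {"api": "jog_arm", "payload": {
  "steps": [
    [0.65, 0, 0, 0, 0, 0, 0],
    [0.65, 0, 0, 0, 0, 0, 0],
    [0.65, 0, 0, 0, 0, 0, 0],
    [0.65, 0, 0, 0, 0, 0, 0]
  ]
}}

```text
t: 11.8
tool_pos: [0.4348, 0.3633, 0.0721]
orientation: [2.426, 1.984, 0.0]
force: [-0.2, -0.4, 0.3]
opening: 0.0324
```

>>> {"api": "jog_arm", "payload": {
  "steps": [
    [0.65, 0, 0, -0.03, 0, 0, 0],
    [0.65, 0, 0, -0.08, 0, 0, 0],
    [0.65, 0, 0, -0.14, 0, 0, 0],
    [0.65, -0.05, 0, -0.2, 0, 0, 0],
    [0.65, -0.1, 0, -0.2, 0, 0, 0]
  ]
}}

```text
t: 12.42
tool_pos: [0.4152, 0.2671, 0.2771]
orientation: [2.423, 1.985, 0.011]
force: [1.0, -0.6, 0.1]
opening: 0.0326
```

>>> {"api": "jog_arm", "payload": {
  "steps": [
    [0.65, -0.05, 0, 0, 0, 0, 0],
    [0.65, -0.1, 0, 0, 0, 0, 0],
    [0.65, -0.16, 0, 0, 0, 0, 0],
    [0.65, -0.16, 0, 0, 0, 0, 0],
    [0.65, -0.16, 0, 0, 0, 0, 0]
  ]
}}

```text
t: 13.05
tool_pos: [0.384, 0.1103, 0.2774]
orientation: [2.424, 1.984, 0.012]
force: [0.7, -0.4, 0.2]
opening: 0.0323
```

```bash
python3 - <<'E'
from h import *
s=snap('side','side10');print(s['opening'],s['tool_pos'],s['force'])
crop('side10',170,130,330,290,4,'c18')
snap('wrist','w10')
E
```

```text
0.03233138553011682 [0.38396607 0.11028148 0.27740697] [ 0.71054566 -0.42289646  0.20852037]
```

View pics/c18.png

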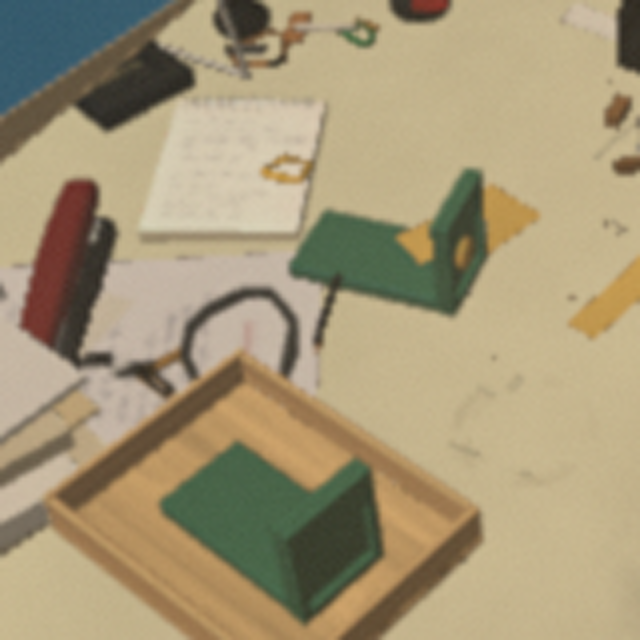

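View pics/w10.png

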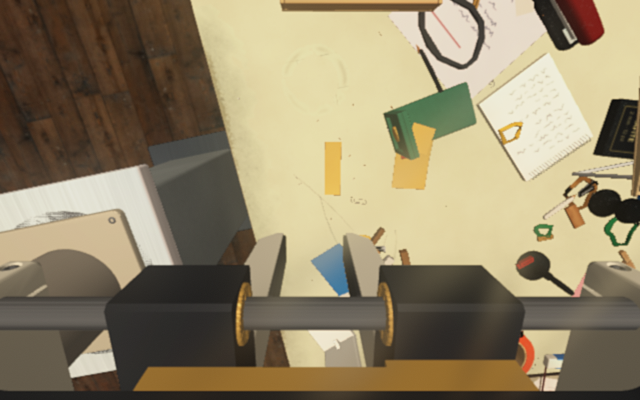

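B, with its empty recess (c18 325,550), lies flat in the tray. A, with its boss (c18 463,250), lies on its back on the table, and the arm is clear. Handing in.

```bash
python3 -c "
from plant import robot
print(robot.close_job())"
```

```text
the job is handed in; nothing more can be done
None
```

I tipped both green bookends onto their backs and looked at their undersides. The left one has the brass boss. The right one's recess is empty, which showed clearly while it was held up. I put the right one on its back in the wooden tray, lifting it by its standing foot plate, and left the left one on its back on the table. The job took about 13 s of the 51 s.

The last side view shows both lying flat with the gripper clear of everything. From where I released it, I work out the faulty one's toe point to be about 50 mm from the tray centre along its length, well inside the walls. The sound one's toe point is about 0.22 m from the tray centre, going by the pose measured before tipping. None of the checks disagreed or failed. I judged the two bookends flat by eye and did not measure their angles, and handing in gives no verdict.

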